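Load a bench bin and stack its twin on top

TASK

Two grey stack-nest bins sit nested on the sloped stand. Lift the upper bin out and stand it aside on the desk, put the larger of the two upright capacitors inside the lower bin, then put the upper bin back turned half a turn, label end uphill, so that it rests squarely on the ledges of the lower bin instead of nesting. Leave the other things on the desk where they are.

Things in the scene. Friction and masses are not known exactly. Their poses are not given: they have to be found in the camera images.
- lower_centre (a point): centre (half-way up) of the lower grey plastic bin, fixed to the stand. Its z axis is square to the slope (leans 25 degrees from vertical, to the robot's side and somewhat to its left), +x points uphill along its length, its label end is at -x (downhill). Outside 140 long (x), 69 wide (y), 76 high (z); mouth 134 x 64 inside, floor 3 thick; the space below the ledges is at least 34 wide
- ledge_level (a point): point on the lower bin's middle line (same axes) level with its four ledges' tops, 30 mm above lower_centre, 8 mm below the rim. The ledges jut 10 mm from the long inner walls at x = +42 and -16 mm, each 16 long. A bin turned half a turn stands on them: underside centre here, lowest 8 mm (bevelled) inside the rim, 2.5 to 3 mm play
- stand: bare metal bench stand, fixed, 150 x 92 mm, sloping 25 degrees down towards the robot's near left; origin at the middle of its underside on the desk, +x horizontal, uphill (away from the robot), z up. It carries the lower bin
- upper_centre (a point): centre (half-way up) of the upper, loose bin, about 120 g, alike in size and axes to the lower (label end at its -x). Rim 38 mm above, underside 38 below. The upper 41 mm is an upright band 140 x 69 mm, grip it across the 69; below that 128 x 59 with notches. It starts nested the same way round, 41 mm higher than the lower bin along z, so that this band stands clear
- upper_label (a point): middle of the blank white card (44 x 23 mm, in a black holder, folded over the rim) on the outside of the upper bin's label end, 70 mm from the bin's middle line and 14 mm below its rim
- capacitor_large_centre (a point): middle of the can of the larger capacitor, an upright blue cylinder 30 mm in diameter; the can is 50 mm high, with this point 25 mm above its underside, and two thin wire leads stand 13 mm above it. It may lie or stand in the bin
- capacitor_small_centre (a point): middle of the can of the smaller capacitor, to be left alone: an upright blue cylinder 25 mm in diameter, can 45 mm high, this point 22.5 mm above its underside
- clear_patch (a point): a point on the desk top (z up, height 0) with a free space of 90 mm all round, where the upper bin can stand meanwhile. Keep the arm clear of the tall green amplifier (380 mm high) right of here, from x = 0.53 and y = -0.34 m on, and its elbow clear of the lamp shade overhead on the left (x 0.13 to 0.39, y 0.10 to 0.35, z from 0.79 m up)
- side_cutters: orange-handled side cutters lying on the desk, 167 x 57 x 15 mm, origin under the middle; a bystander
- round_tub: round lidded parts tub, 68 mm across, 40 mm high, origin at its underside; a bystander
- tape_roll: roll of black tape lying flat, 53 mm across, 19 mm high, origin at its underside; a bystander
- coffee_cup: patterned coffee cup, 78 mm across, 68 mm high, origin at its underside; a bystander

How it is judged:
By the outcome, as a careful person would: the job done as asked, in the order asked, and still so for the second after the job is handed in, with the robot touching nothing.
It also fails if it takes over 72 s, if anything falls off the work surface, if the arm or the gripper's body presses on something with over 40 N, if the wrist force passes 120 N, or if a joint passes its speed limit or range.

ROBOT

A 7-joint arm with a two-finger parallel gripper is mounted at the origin on a cart in front of the work surface, level with it; the furniture and walls round the work are solid. World frame = base frame: x ahead of the robot, y to its left, z up, the work surface at z = 0. Lengths are in m, angles in rad, forces in N, time in s.
With the tool pointing down it reaches from about 0.4 to 0.85 m from the base axis. Payload 10.4 kg.
Tool frame: the origin (TCP) lies at the centre of the arm's flange, where the gripper is bolted on; the fingertips stand 182 mm ahead of it and the grasp point (between the pads) lies 164 mm ahead of it; z points along the fingers, y is the line along which they close (so a half turn about z gives the same grasp; the last joint's range is limited). The gripper opens to 87 mm and grips with 3 to 60 N. Pads are 19 mm wide; open, the fingers measure 117 mm over their backs; the gripper's body (75 mm by 190 mm) begins 51 mm behind the grasp point.
Start: joints at [-1.126, 0.332, -0.065, 1.46, 0.022, 1.35, -0.088], TCP at [0.282, 0.558, 0.405] pointing down, gripper open.
Joint ranges: [-2.6, 2.6], [-0.5, 2.12], [-1.47, 1.34], [0.16, 2.42], [-1.27, 4.41], [0.06, 2.06], [-2.6, 2.6]. Speed limits (rad/s): [2.22, 2.22, 2.79, 2.79, 3.14, 3.14, 3.14].

INTERFACE

Orientations are given as a unit quaternion [x, y, z, w].
In Python, from bench import r, eyes, job gives the robot as it stands. The module is installed in compiled form; this text tells all that it offers.
- The arm moves only by the shell command python3 -m inch 'ROWS' [OPENING] [FORCE]. ROWS is JSON, a list of rows, each a list of 6 numbers: the shift along the tool's x, y, z normalised to -1 to 1, where 1 is 4 cm, then the turn, a rotation vector about the tool's x, y, z normalised to -1 to 1, where 1 is 0.12 rad. In form: [[x, y, z, wx, wy, wz], ...]. A call has exactly 5 rows; each row shifts and turns the commanded pose from where the row before left it, along the tool's axes as they then stand; what a row does not reach is not made up. A row lasts 1/12 s, in which the tool goes at most 41.7 mm and 7.16 degrees, less where a joint would pass 70% of its speed; a pose out of reach is approached as far as the arm can. A call with a number of a shift or a turn outside -1 to 1 is refused whole. A call with a gripper value outside its range is refused whole. OPENING is the gripper command: -1 is shut, 1 is fully open, values between are in proportion, set as the call begins (- or left out, the last holds). The fingers move at their own pace and stop on an object; FORCE is the grip in N (left out, the last holds). Time passes only in rows, so rows that do not move let the fingers close, or fill a call up. It gives the time, the measured TCP pose, the force, the opening and the grip force at its end, in the units of the state.
- r.read_state(): the state, without advancing time (a new reading comes with each control period).
- eyes.camera(name): name is "side" or "top"; returns a dict with "pixels" (384x512x3 uint8, red, green, blue), "fx", "fy", "cx", "cy" (pixels), "D" ([k1, k2, p1, p2, k3] as OpenCV has them; the pictures are not rectified), "extrinsics" (4x4, takes a point from camera to world coordinates). Camera axes: x right, y down, z forward; pixel columns grow to the right and rows downward; lengths in m; the calibration is good to about 2 mm. A picture is of the moment at which its call begins. There is no depth.
- job.close_job(): hands the job in; it is judged then, once.
The state is a dict: "time": time; "joint_positions": joint angles; "joint_vel": joint speeds; "joint_torque": joint torques, N m; "ee_pos": TCP position; "eef_rot": TCP orientation; "ft_force": force on the tool from outside, world axes, zero at the start; "torque": the same for the moment, N m; "width": finger opening in m; "grip_force": force on a finger pad.
Only numpy, scipy, OpenCV 4.12 (cv2) and the standard library are available. Lean on these libraries where they do the work, as an engineer would, in place of code of your own. Each camera call takes 0.05 s, during which the arm holds its last target. There are 200 camera calls.

## Working session

There is one attempt and no reset: what is moved stays moved. The work goes in short steps, Python scripts to look and compute and a shell command to move; the robot and the scene stay as the last step left them, time stands still between calls to the robot, and variables do not carry over. Pictures are saved under pics/ and viewed, at most 10 in all, crops included, and the job is handed in when it is done.

```bash
mkdir -p pics
python3 - <<'E'
from bench import r,eyes,job
import cv2,numpy as np
for n in("side","top"):
    c=eyes.camera(n); cv2.imwrite(f"pics/{n}0.png",c["pixels"][:,:,::-1])
    print(n,c["fx"],c["fy"],c["cx"],c["cy"],c["D"]);print(np.round(c["extrinsics"],4).tolist())
print(r.read_state())
E
```

```text
side 376.43346852367995 376.43346852367995 252.4354447142278 196.12900758067443 [-0.10788994  0.          0.          0.          0.        ]
[[-0.953, -0.1796, 0.2438, 0.372], [-0.3026, 0.5968, -0.7431, 0.7519], [-0.012, -0.782, -0.6231, 0.6647], [0.0, 0.0, 0.0, 1.0]]
top 428.3652184437127 428.3652184437127 257.91973760041355 184.82855276089688 [-0.16529344  0.          0.          0.          0.        ]
[[-0.0012, -0.9821, 0.1883, 0.3414], [-1.0, 0.0012, -0.0001, 0.0901], [-0.0001, -0.1883, -0.9821, 1.3215], [0.0, 0.0, 0.0, 1.0]]
{'time': 0.1, 'joint_positions': array([-1.12558797,  0.33278602, -0.0646637 ,  1.46087849,  0.02159376,
        1.34989789, -0.08850887]), 'joint_vel': array([ 0.0003028 , -0.00147776,  0.00160863, -0.00283115, -0.00098782,
        0.00183562,  0.00040403]), 'joint_torque': array([ 2.05523938e-03, -6.24537849e+01,  2.47335818e-02, -3.90723288e+01,
       -6.13318942e-02,  3.65064398e-02,  3.94577000e-05]), 'ee_pos': array([0.28178723, 0.55773378, 0.4040373 ]), 'eef_rot': array([ 2.31789211e-01,  9.72765828e-01, -6.26778094e-04, -1.16091072e-04]), 'ft_force': array([-0.08963846, -0.91418827,  0.10477895]), 'torque': array([ 0.03586666, -0.00078342, -0.00442527]), 'grip_force': 0.0, 'width': 0.0869710525478252}
```

View pics/side0.png

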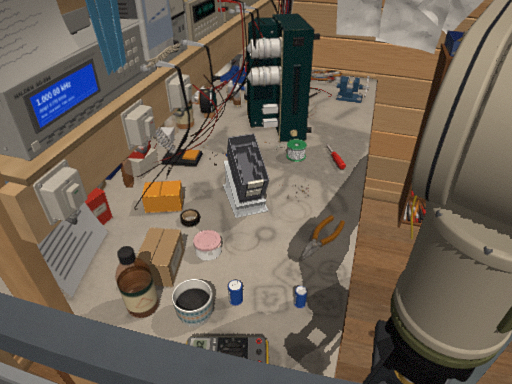

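View pics/top0.png

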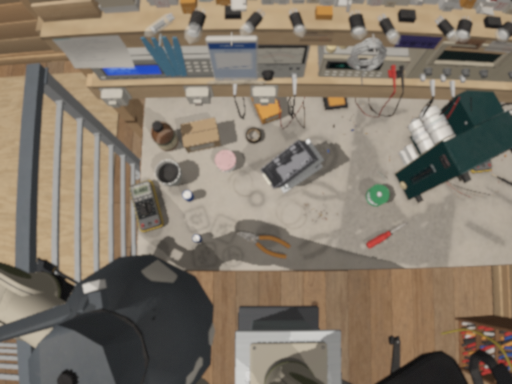

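Side: bins near (248,172), capacitors at (236,291) and (300,296). Top: bins near (292,163), capacitors at (188,195) and (197,238). Next, enlarge these and locate the capacitors.

```bash
cat > h.py <<'E'
import cv2,numpy as np
from bench import r,eyes,job
from scipy.spatial.transform import Rotation as R
class Cam:
    def __init__(s,n):
        c=eyes.camera(n);s.px=c["pixels"];s.K=np.array([[c["fx"],0,c["cx"]],[0,c["fy"],c["cy"]],[0,0,1]]);s.D=np.array(c["D"]);s.E=np.array(c["extrinsics"]);s.o=s.E[:3,3]
    def ray(s,u,v):
        p=cv2.undistortPoints(np.array([[[u,v]]],float),s.K,s.D)[0,0];return s.E[:3,:3]@[p[0],p[1],1]
    def plane(s,u,v,z=0):
        d=s.ray(u,v);return s.o+d*(z-s.o[2])/d[2]
    def proj(s,P):
        W=np.linalg.inv(s.E);return cv2.projectPoints(np.array(P,float).reshape(-1,1,3),cv2.Rodrigues(W[:3,:3])[0],W[:3,3],s.K,s.D)[0].reshape(-1,2)
def tri(a,pa,b,pb):
    d,e=a.ray(*pa),b.ray(*pb);A=np.stack([d,-e],1);t=np.linalg.lstsq(A,b.o-a.o,rcond=None)[0]
    p,q=a.o+d*t[0],b.o+e*t[1];return (p+q)/2,np.linalg.norm(p-q)
def crop(c,u,v,w,h,k):
    return cv2.resize(c.px[v:v+h,u:u+w,::-1],None,fx=k,fy=k,interpolation=cv2.INTER_CUBIC)
E
python3 - <<'E'
from h import *
s,t=Cam("side"),Cam("top")
a=crop(s,210,125,80,100,5); b=crop(t,250,125,80,100,5)
cv2.imwrite("pics/bins.png",np.hstack([a,b]))
for c in(s,t):
    hsv=cv2.cvtColor(c.px,cv2.COLOR_RGB2HSV);m=cv2.inRange(hsv,(105,110,40),(125,255,255))
    n,l,st,ce=cv2.connectedComponentsWithStats(m)
    for i in range(1,n):
        if 15<st[i,4]<600 and st[i,1]>170: print(st[i],ce[i].round(1))
for p in((236,291),(300,296)): print("side z.025",s.plane(*p,.025))
for p in((188,195),(197,238)): print("top z.05",t.plane(*p,.05))
for q in [(250,128),(280,205),(340,180),(377,194),(268,245),(225,160),(253,134),(398,188)]: print(q,t.plane(*q,0).round(3))
E
```

```text
[228 283  15  22 176] [235.8 295.9]
[295 291  12  17 129] [300.2 300. ]
[506 336   6   4  16] [508.6 337.6]
side z.025 [0.55908489 0.30129506 0.025     ]
side z.025 [0.42885135 0.27492607 0.025     ]
top z.05 [0.55420407 0.30132761 0.05      ]
top z.05 [0.42470384 0.27105184 0.05      ]
(250, 128) [0.782 0.115 0.   ]
(280, 205) [0.531 0.021 0.   ]
(340, 180) [ 0.61 -0.17  0.  ]
(377, 194) [ 0.565 -0.287  0.   ]
(268, 245) [0.407 0.059 0.   ]
(225, 160) [0.675 0.195 0.   ]
(253, 134) [0.762 0.106 0.   ]
(398, 188) [ 0.584 -0.358  0.   ]
```

View pics/bins.png

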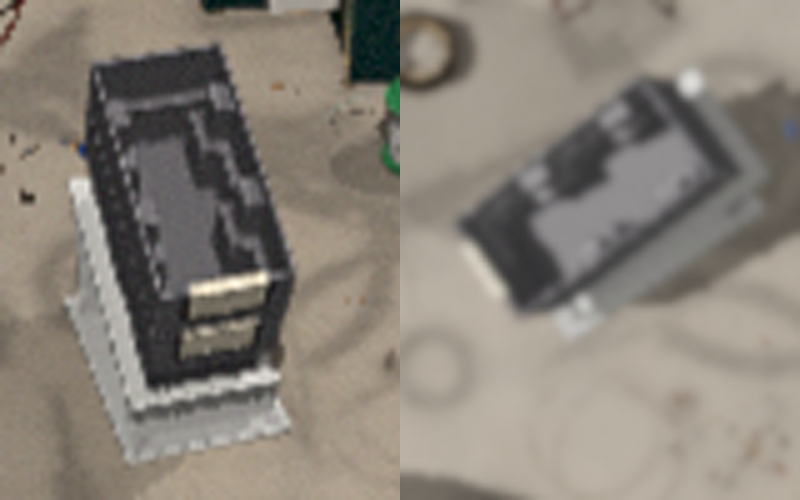

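The close crops show the label end (two white cards) downhill towards the robot's left. Upper rim corners, side: (228,138), (254,134), (268,180), (242,184). Top: (298,141), (~315,160), (274,187), (262,171).

Run:
```python
from h import *
s,t=Cam("side"),Cam("top")
cs=[(228.4,138),(254,134.4),(268.4,180),(241.5,184.6)]
ct=[(298.3,140.6),(312.5,160.5),(274,187.4),(262.2,170.4)]
P=[]
for a,b in zip(cs,ct):
    p,e=tri(s,a,t,b);P.append(p);print(p.round(4),round(e,4))
P=np.array(P);c=P.mean(0);x=(P[0]+P[1]-P[2]-P[3])/2;y=(P[0]+P[3]-P[1]-P[2])/2
print("c",c,"L",np.linalg.norm(x),"W",np.linalg.norm(y),"yawx",np.degrees(np.arctan2(x[1],x[0])),"pitch",np.degrees(np.arcsin(x[2]/np.linalg.norm(x))),"yawy",np.degrees(np.arctan2(y[1],y[0])),y)
for L in(0,1):
  pass
# consistency: rebuild rim with model
yaw=np.arctan2(x[1],x[0])
for yw in (yaw,np.radians(np.degrees(np.arctan2(y[1],y[0]))-90)):
  B=(R.from_euler('z',yw)*R.from_euler('y',-25,degrees=True)).as_matrix()
  M=[c+B@[i*.07,j*.0345,0] for i,j in((1,1),(1,-1),(-1,-1),(-1,1))]
  print(np.degrees(yw));print((s.proj(M)-cs).round(1).tolist(),(t.proj(M)-ct).round(1).tolist())
  print("upper_centre",c-B@[0,0,.038],"lower",c-B@[0,0,.079],"z",B[:,2],"under height",(c-B@[0,0,.079+.038])[2])
```

```text
[ 0.6846 -0.0209  0.1899] 0.0046
[ 0.6287 -0.0588  0.1886] 0.005
[0.5627 0.0445 0.1306] 0.0007
[0.616  0.0784 0.1286] 0.0076
c [0.622986   0.01080841 0.15942206] L 0.13547652641367977 W 0.06534239323865604 yawx -56.39642315908855 pitch 26.1079107993243 yawy 33.30662178255925 [ 0.05460863  0.0358802  -0.00036957]
-56.39642315908855
[[0.4, 0.0], [1.0, -0.4], [1.6, 0.6], [0.7, 1.0]] [[0.5, -1.5], [0.7, -1.2], [-0.0, 1.2], [-1.8, -1.6]]
upper_centre [ 0.63187403 -0.00256733  0.12498236] lower [ 0.64146374 -0.01699905  0.08782374] z [-0.23389535  0.35199313  0.90630779] under height 0.053384048478607324
-56.69337821744075
[[0.5, -0.0], [1.1, -0.4], [1.4, 0.6], [0.5, 0.9]] [[0.6, -1.4], [0.7, -1.0], [-0.1, 1.1], [-1.8, -1.8]]
upper_centre [ 0.63180458 -0.00261322  0.12498236] lower [ 0.64131937 -0.01709445  0.08782374] z [-0.23206789  0.35320064  0.90630779] under height 0.05338404847860731
```

```bash
cat >> h.py <<'E'
YAW=np.radians(-56.5)
B=(R.from_euler('z',YAW)*R.from_euler('y',-25,degrees=True)).as_matrix()   # bin axes
RIM=np.array([.623,.0108,.1594])     # middle of upper bin's rim, nested
def tool(y,z):                      # tool rotation from closing line and pointing direction
    z=np.array(z)/np.linalg.norm(z);y=np.array(y)-z*np.dot(y,z);y/=np.linalg.norm(y);return np.stack([np.cross(y,z),y,z],1)
def down(az): a=np.radians(az);return tool([np.cos(a),np.sin(a),0],[0,0,-1])
def rows(g,Rt,n,frm=None):          # n equal rows bringing the grasp point to g with rotation Rt
    if frm is None:
        q=r.read_state();p0,R0=q["ee_pos"],R.from_quat(q["eef_rot"]).as_matrix()
    else: p0,R0=frm
    p1=np.array(g)-Rt[:,2]*.164
    w=R.from_matrix(R0.T@Rt).as_rotvec()/n;A=sum(R0@R.from_rotvec(w*k).as_matrix() for k in range(n))
    s=np.linalg.solve(A,p1-p0)
    print(n,"rows:",np.round(np.r_[s/.04,w/.12],3).tolist());return p1,Rt
def st():
    q=r.read_state();M=R.from_quat(q["eef_rot"]).as_matrix();print("t",round(q["time"],2),"grasp",(q["ee_pos"]+.164*M[:,2]).round(4),"J",q["joint_positions"].round(2),"w",round(q["width"],4),"gf",round(q["grip_force"],1),"F",q["ft_force"].round(1))
E
python3 - <<'E'
from h import *
T=tool(B[:,1],-B[:,2])
f=rows(RIM+B[:,2]*.07,T,25)
f=rows(RIM-B[:,2]*.015,T,10,f)
t=Cam("top");s=Cam("side");print(t.proj([[.5,-.15,0]]),s.proj([[.5,-.15,0]]))
for p in ((300,190),(297,185),(306,195)):print(s.plane(*p,0))
cv2.imwrite("pics/patch.png",np.hstack([crop(s,270,140,100,100,4),crop(t,280,150,100,100,4)]))
E
```

```text
25 rows: [-0.512, -0.163, 0.146, 0.038, -0.142, 0.17]
10 rows: [-0.0, -0.0, 0.213, 0.0, 0.0, 0.0]
[[334.89289543 214.60260353]] [[305.93104418 182.19295373]]
[ 0.50900585 -0.1076097   0.        ]
[ 0.52246668 -0.12871165  0.        ]
[ 0.487808   -0.08967887  0.        ]
```

View pics/patch.png

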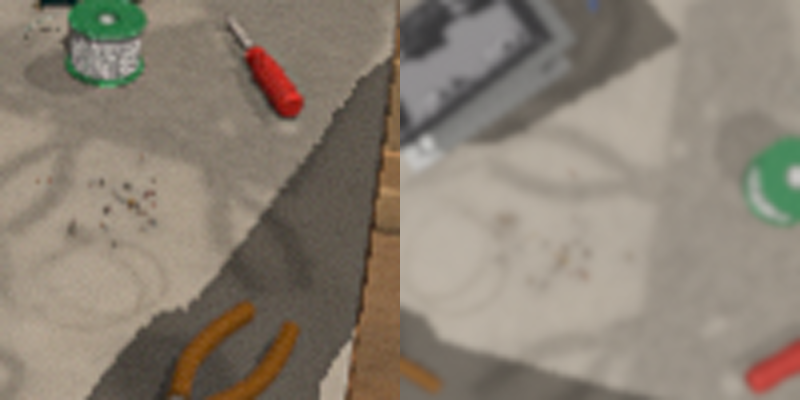

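The patch around (335,215) in the top view is free; there are only flat specks there. The solder spool and screwdriver are well to the right. Moving above the bin.

```bash
A='[[-0.51,-0.16,0.15,0.04,-0.14,0.17],[-0.51,-0.16,0.15,0.04,-0.14,0.17],[-0.51,-0.16,0.15,0.04,-0.14,0.17],[-0.51,-0.16,0.15,0.04,-0.14,0.17],[-0.51,-0.16,0.15,0.04,-0.14,0.17]]' ; unset A
python3 -m inch '[[-0.51,-0.16,0.15,0.04,-0.14,0.17],[-0.51,-0.16,0.15,0.04,-0.14,0.17],[-0.51,-0.16,0.15,0.04,-0.14,0.17],[-0.51,-0.16,0.15,0.04,-0.14,0.17],[-0.51,-0.16,0.15,0.04,-0.14,0.17]]' 1
python3 -m inch '[[-0.51,-0.16,0.15,0.04,-0.14,0.17],[-0.51,-0.16,0.15,0.04,-0.14,0.17],[-0.51,-0.16,0.15,0.04,-0.14,0.17],[-0.51,-0.16,0.15,0.04,-0.14,0.17],[-0.51,-0.16,0.15,0.04,-0.14,0.17]]'
python3 -m inch '[[-0.51,-0.16,0.15,0.04,-0.14,0.17],[-0.51,-0.16,0.15,0.04,-0.14,0.17],[-0.51,-0.16,0.15,0.04,-0.14,0.17],[-0.51,-0.16,0.15,0.04,-0.14,0.17],[-0.51,-0.16,0.15,0.04,-0.14,0.17]]'
python3 -m inch '[[-0.51,-0.16,0.15,0.04,-0.14,0.17],[-0.51,-0.16,0.15,0.04,-0.14,0.17],[-0.51,-0.16,0.15,0.04,-0.14,0.17],[-0.51,-0.16,0.15,0.04,-0.14,0.17],[-0.51,-0.16,0.15,0.04,-0.14,0.17]]' >/dev/null
python3 - <<'E'
from h import *
st();T=tool(B[:,1],-B[:,2])
f=rows(RIM+B[:,2]*.05,T,10);rows(RIM-B[:,2]*.015,T,10,f)
E
```

```text
time: 0.82
ee_pos: [0.3579, 0.4773, 0.3779]
eef_rot: [0.282, 0.958, -0.022, 0.039]
ft_force: [0.3, 0.8, -0.4]
width: 0.0871
grip_force: 0.0
time: 1.23
ee_pos: [0.4243, 0.391, 0.3615]
eef_rot: [0.33, 0.94, -0.043, 0.077]
ft_force: [0.5, -0.1, 0.1]
width: 0.0867
grip_force: 0.0
time: 1.65
ee_pos: [0.4828, 0.297, 0.3542]
eef_rot: [0.376, 0.917, -0.064, 0.114]
ft_force: [1.2, 1.0, -0.2]
width: 0.0872
grip_force: 0.0
t 2.07 grasp [0.564  0.1517 0.2021] J [-0.77  0.22  0.26  1.74  0.32  1.17  0.05] w 0.087 gf 0.0 F [0.2 0.4 1.1]
10 rows: [-0.261, -0.082, 0.116, 0.013, -0.073, 0.085]
10 rows: [-0.0, 0.0, 0.162, 0.0, 0.0, 0.0]
```

```bash
python3 -m inch '[[-0.26,-0.08,0.12,0.01,-0.07,0.085],[-0.26,-0.08,0.12,0.01,-0.07,0.085],[-0.26,-0.08,0.12,0.01,-0.07,0.085],[-0.26,-0.08,0.12,0.01,-0.07,0.085],[-0.26,-0.08,0.12,0.01,-0.07,0.085]]' >/dev/null
python3 -m inch '[[-0.26,-0.08,0.12,0.01,-0.07,0.085],[-0.26,-0.08,0.12,0.01,-0.07,0.085],[-0.26,-0.08,0.12,0.01,-0.07,0.085],[-0.26,-0.08,0.12,0.01,-0.07,0.085],[-0.26,-0.08,0.12,0.01,-0.07,0.085]]' >/dev/null
python3 -m inch '[[0,0,0,0,0,0],[0,0,0,0,0,0],[0,0,0,0,0,0],[0,0,0,0,0,0],[0,0,0,0,0,0]]' >/dev/null
python3 - <<'E'
from h import *
st();T=tool(B[:,1],-B[:,2])
rows(RIM-B[:,2]*.015,T,10)
s,t=Cam("side"),Cam("top")
cv2.imwrite("pics/above.png",np.hstack([crop(s,200,90,100,120,4),crop(t,240,90,100,120,4)]))
E
```

```text
t 3.32 grasp [0.6118 0.0327 0.202 ] J [-0.66  0.23  0.35  1.76  0.38  1.08  0.1 ] w 0.0869 gf 0.0 F [-0.4  0.9 -0.7]
10 rows: [-0.009, -0.005, 0.16, 0.004, -0.005, 0.002]
```

View pics/above.png

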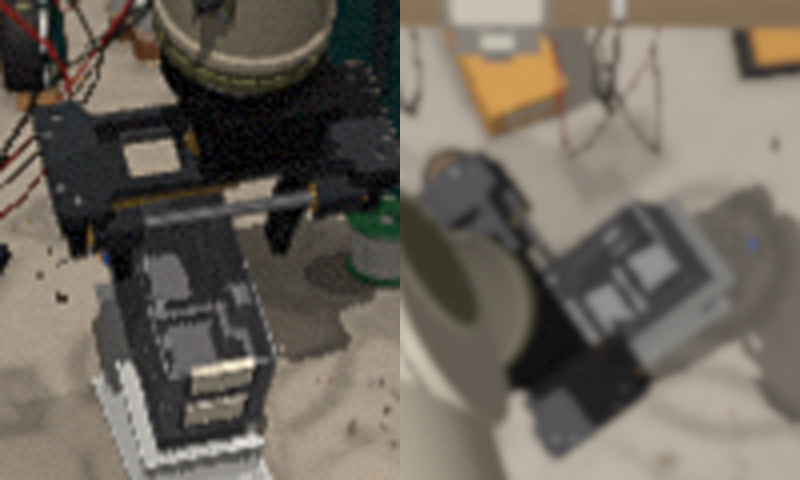

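Both views show the fingers straddling the bin (side crop: fingers left at (120,260) and right at (285,215), with the bin between). Descend and grip gently.

```bash
python3 -m inch '[[-0.01,0,0.16,0.004,-0.005,0],[-0.01,0,0.16,0.004,-0.005,0],[-0.01,0,0.16,0.004,-0.005,0],[-0.01,0,0.16,0.004,-0.005,0],[-0.01,0,0.16,0.004,-0.005,0]]' | grep -E "ft"
python3 -m inch '[[-0.01,0,0.16,0.004,-0.005,0],[-0.01,0,0.16,0.004,-0.005,0],[-0.01,0,0.16,0.004,-0.005,0],[-0.01,0,0.16,0.004,-0.005,0],[-0.01,0,0.16,0.004,-0.005,0]]' | grep -E "ft"
python3 -m inch '[[0,0,0,0,0,0],[0,0,0,0,0,0],[0,0,0,0,0,0],[0,0,0,0,0,0],[0,0,0,0,0,0]]' 0.45 5
python3 -m inch '[[0,0,0,0,0,0],[0,0,0,0,0,0],[0,0,0,0,0,0],[0,0,0,0,0,0],[0,0,0,0,0,0]]' 0.45 5
python3 -c "from h import *;st()"
```

```text
ft_force: [-0.2, -0.8, -0.1]
ft_force: [0.0, -1.2, 0.1]
time: 4.67
ee_pos: [0.5905, 0.0635, 0.295]
eef_rot: [0.461, 0.86, -0.103, 0.191]
ft_force: [0.2, 0.5, 0.2]
width: 0.0688
grip_force: 5.0
time: 5.08
ee_pos: [0.5905, 0.0635, 0.2949]
eef_rot: [0.461, 0.86, -0.103, 0.191]
ft_force: [-2.3, 2.1, 4.0]
width: 0.0692
grip_force: 5.0
t 5.08 grasp [0.6288 0.0056 0.1464] J [-0.61  0.31  0.37  1.79  0.38  0.95  0.11] w 0.0692 gf 5.0 F [-2.3  2.1  4. ]
```

```bash
python3 -m inch '[[0,0,0,0,0,0],[0,0,0,0,0,0],[0,0,0,0,0,0],[0,0,0,0,0,0],[0,0,0,0,0,0]]' 0.3 25 |grep -E "ft|gri"
python3 -m inch '[[0,0,-0.15,0,0,0],[0,0,-0.2,0,0,0],[0,0,-0.2,0,0,0],[0,0,-0.2,0,0,0],[0,0,-0.2,0,0,0]]'|grep ft
python3 -m inch '[[0,0,-0.3,0,0,0],[0,0,-0.3,0,0,0],[0,0,-0.3,0,0,0],[0,0,-0.2,0,0,0],[0,0,-0.2,0,0,0]]'|grep ft
python3 - <<'E'
from h import *
st()
f=rows([.53,-.12,.19],down(73.3),15)
f=rows([.5,-.15,.12],down(73.3),5,f)
f=rows([.5,-.15,.063],down(73.3),10,f)
E
```

```text
ft_force: [-2.5, 2.6, 5.5]
grip_force: 25.0
ft_force: [-0.1, 0.2, -1.6]
ft_force: [-0.3, -0.5, -1.5]
t 6.33 grasp [0.6076 0.0377 0.2288] J [-0.68  0.2   0.35  1.73  0.39  1.14  0.1 ] w 0.0692 gf 25.0 F [-0.3 -0.5 -1.5]
15 rows: [-0.158, -0.328, 0.087, -0.084, 0.233, -0.379]
5 rows: [0.101, -0.187, 0.35, 0.0, 0.0, 0.0]
10 rows: [-0.0, 0.0, 0.143, 0.0, 0.0, 0.0]
```

Run:
```python
from h import *
f=rows([.52,-.12,.25],down(73.3),20)
f=rows([.5,-.15,.10],down(73.3),10,f)
f=rows([.5,-.15,.064],down(73.3),5,f)
```

```text
20 rows: [-0.125, -0.258, -0.011, -0.063, 0.175, -0.284]
10 rows: [0.026, -0.086, 0.375, 0.0, 0.0, 0.0]
5 rows: [-0.0, 0.0, 0.18, 0.0, 0.0, 0.0]
```

```bash
python3 -m inch '[[-0.125,-0.26,-0.01,-0.06,0.175,-0.285],[-0.125,-0.26,-0.01,-0.06,0.175,-0.285],[-0.125,-0.26,-0.01,-0.06,0.175,-0.285],[-0.125,-0.26,-0.01,-0.06,0.175,-0.285],[-0.125,-0.26,-0.01,-0.06,0.175,-0.285]]' |grep ft
python3 -m inch '[[-0.125,-0.26,-0.01,-0.06,0.175,-0.285],[-0.125,-0.26,-0.01,-0.06,0.175,-0.285],[-0.125,-0.26,-0.01,-0.06,0.175,-0.285],[-0.125,-0.26,-0.01,-0.06,0.175,-0.285],[-0.125,-0.26,-0.01,-0.06,0.175,-0.285]]' |grep ft
python3 -m inch '[[-0.125,-0.26,-0.01,-0.06,0.175,-0.285],[-0.125,-0.26,-0.01,-0.06,0.175,-0.285],[-0.125,-0.26,-0.01,-0.06,0.175,-0.285],[-0.125,-0.26,-0.01,-0.06,0.175,-0.285],[-0.125,-0.26,-0.01,-0.06,0.175,-0.285]]' |grep ft
python3 -m inch '[[-0.125,-0.26,-0.01,-0.06,0.175,-0.285],[-0.125,-0.26,-0.01,-0.06,0.175,-0.285],[-0.125,-0.26,-0.01,-0.06,0.175,-0.285],[-0.125,-0.26,-0.01,-0.06,0.175,-0.285],[-0.125,-0.26,-0.01,-0.06,0.175,-0.285]]' |grep ft
python3 - <<'E'
from h import *
st()
f=rows([.5,-.15,.10],down(73.3),10)
f=rows([.5,-.15,.064],down(73.3),5,f)
E
```

```text
ft_force: [0.8, -0.8, -0.9]
ft_force: [-0.6, -0.0, -1.4]
ft_force: [1.0, -0.3, -1.0]
ft_force: [0.3, 0.5, -1.5]
t 8.0 grasp [ 0.5186 -0.1233  0.249 ] J [-0.33  0.13  0.52  1.71 -0.06  1.32  1.48] w 0.0686 gf 25.0 F [ 0.3  0.5 -1.5]
10 rows: [0.026, -0.079, 0.373, -0.006, -0.004, 0.002]
5 rows: [-0.0, 0.0, 0.18, 0.0, 0.0, 0.0]
```

```bash
python3 -m inch '[[0.026,-0.08,0.37,-0.006,-0.004,0],[0.026,-0.08,0.37,-0.006,-0.004,0],[0.026,-0.08,0.37,-0.006,-0.004,0],[0.026,-0.08,0.37,-0.006,-0.004,0],[0.026,-0.08,0.37,-0.006,-0.004,0]]' |grep ft
python3 -m inch '[[0.026,-0.08,0.37,-0.006,-0.004,0],[0.026,-0.08,0.37,-0.006,-0.004,0],[0.026,-0.08,0.37,-0.006,-0.004,0],[0.026,-0.08,0.37,-0.006,-0.004,0],[0.026,-0.08,0.37,-0.006,-0.004,0]]' |grep ft
python3 -m inch '[[0,0,0.25,0,0,0],[0,0,0.25,0,0,0],[0,0,0.2,0,0,0],[0,0,0.1,0,0,0],[0,0,0.08,0,0,0]]' |grep ft
python3 - <<'E'
from h import *
st()
E
```

```text
ft_force: [-0.4, -1.0, -1.5]
ft_force: [0.7, 0.6, -1.6]
ft_force: [-0.2, -0.3, -1.6]
t 9.25 grasp [ 0.5005 -0.15    0.0653] J [-0.24  0.31  0.51  1.94 -0.18  0.94  1.64] w 0.0686 gf 25.0 F [-0.2 -0.3 -1.6]
```

```bash
python3 -m inch '[[0,0,0.03,0,0,0],[0,0,0.03,0,0,0],[0,0,0.02,0,0,0],[0,0,0.01,0,0,0],[0,0,0,0,0,0]]' |grep ft
python3 -m inch '[[0,0,0.02,0,0,0],[0,0,0.01,0,0,0],[0,0,0,0,0,0],[0,0,0,0,0,0],[0,0,0,0,0,0]]' |grep ft
python3 - <<'E'
from h import *
st()
E
```

```text
ft_force: [-0.1, -0.2, -1.3]
ft_force: [-0.1, -0.6, -1.7]
t 10.08 grasp [ 0.5003 -0.1503  0.0608] J [-0.24  0.31  0.51  1.95 -0.19  0.93  1.64] w 0.0692 gf 25.0 F [-0.1 -0.6 -1.7]
```

```bash
python3 -m inch '[[0,0,0.02,0,0,0],[0,0,0.01,0,0,0],[0,0,0,0,0,0],[0,0,0,0,0,0],[0,0,0,0,0,0]]' |grep ft
python3 -m inch '[[0,0,0.02,0,0,0],[0,0,0.01,0,0,0],[0,0,0,0,0,0],[0,0,0,0,0,0],[0,0,0,0,0,0]]' |grep ft
python3 -c "from h import *;st()"
```

```text
ft_force: [-0.3, 0.4, -2.1]
ft_force: [-0.7, -0.9, -1.8]
t 10.92 grasp [ 0.5003 -0.1502  0.0583] J [-0.24  0.32  0.51  1.95 -0.19  0.92  1.64] w 0.0686 gf 25.0 F [-0.7 -0.9 -1.8]
```

```bash
python3 -m inch '[[0,0,0.02,0,0,0],[0,0,0.02,0,0,0],[0,0,0,0,0,0],[0,0,0,0,0,0],[0,0,0,0,0,0]]' |grep ft
python3 -m inch '[[0,0,0.02,0,0,0],[0,0,0.02,0,0,0],[0,0,0,0,0,0],[0,0,0,0,0,0],[0,0,0,0,0,0]]' |grep ft
python3 - <<'E'
from h import *
st()
s,t=Cam("side"),Cam("top")
cv2.imwrite("pics/place.png",np.hstack([crop(s,240,90,100,120,4),crop(t,280,140,100,120,4)]))
E
```

```text
ft_force: [-0.3, 0.0, -1.9]
ft_force: [-4.1, 1.5, 9.4]
t 11.75 grasp [ 0.5005 -0.1503  0.0559] J [-0.24  0.32  0.51  1.95 -0.19  0.92  1.64] w 0.069 gf 25.0 F [-4.1  1.5  9.4]
```

View pics/place.png

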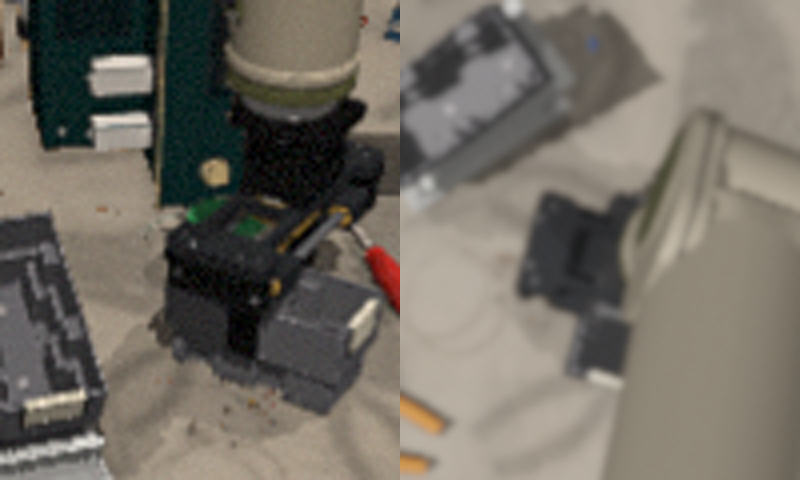

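Contact at 9 N; the bin stands on the desk clear of everything, label end to the right in the side crop. Release, rise and measure again.

```bash
python3 -m inch '[[0,0,-0.02,0,0,0],[0,0,0,0,0,0],[0,0,0,0,0,0],[0,0,0,0,0,0],[0,0,0,0,0,0]]' 1 |grep -E "ft|wid"
python3 -m inch '[[0,0,0,0,0,0],[0,0,-0.1,0,0,0],[0,0,-0.3,0,0,0],[0,0,-0.4,0,0,0],[0,0,-0.5,0,0,0]]' |grep -E "ft|wid"
python3 -m inch '[[0,0,-0.6,0,0,0],[0,0,-0.7,0,0,0],[0,0,-0.7,0,0,0],[0,0,-0.6,0,0,0],[0,0,-0.3,0,0,0]]' |grep -E "ft|wid"
python3 - <<'E'
from h import *
st()
s,t=Cam("side"),Cam("top")
for c in(s,t):
    hsv=cv2.cvtColor(c.px,cv2.COLOR_RGB2HSV);m=cv2.inRange(hsv,(105,110,40),(125,255,255))
    n,l,q,ce=cv2.connectedComponentsWithStats(m)
    print([(q[i].tolist(),ce[i].round(1).tolist()) for i in range(1,n) if 3<q[i,4]<600 and q[i,1]>170])
f=rows([.557,.301,.24],down(-45),25)
print("cup",t.plane(168,172,.068),s.plane(193,287,.068))
cv2.imwrite("pics/m1.png",np.hstack([crop(s,215,100,80,120,5),crop(t,255,120,80,120,5)]))
E
```

```text
ft_force: [0.1, -0.0, -0.5]
width: 0.0862
ft_force: [-0.3, 0.7, 0.1]
width: 0.0875
ft_force: [0.4, 0.4, -0.8]
width: 0.0868
t 13.1 grasp [ 0.5012 -0.1506  0.2281] J [-0.3   0.11  0.54  1.78 -0.06  1.27  1.54] w 0.0868 gf 0.0 F [ 0.4  0.4 -0.8]
[([429, 193, 2, 5, 8], [429.4, 195.4]), ([228, 284, 15, 21, 180], [235.9, 296.0]), ([295, 291, 12, 17, 128], [300.1, 300.1])]
[([506, 336, 6, 4, 17], [508.5, 337.6]), ([509, 347, 3, 2, 5], [510.2, 347.4]), ([508, 353, 4, 3, 11], [509.6, 353.9]), ([500, 356, 3, 2, 4], [501.2, 356.8])]
25 rows: [0.501, 0.219, -0.014, 0.002, 0.001, 0.688]
cup [0.62157173 0.36146103 0.068     ] [0.63070354 0.34791001 0.068     ]
```

View pics/m1.png

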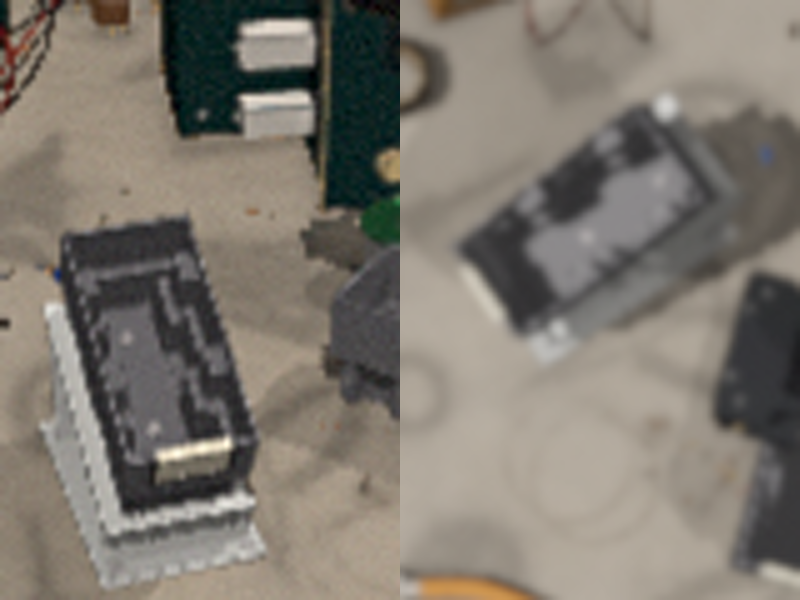

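The lower bin's rim is now free. Side: corners (228,147), (252.6,143.4), (266.4,187.6), (240,194). Top: (303,141), (~316,160), (279,186), (267,170).

```bash
python3 - <<'E'
from h import *
from scipy.optimize import least_squares
s,t=Cam("side"),Cam("top")
def fit(cs,ct):
    def M(p,k=1):
        Bm=(R.from_euler('z',p[3])*R.from_euler('y',-25,degrees=True)).as_matrix()
        return [p[:3]+Bm@[i*.07,j*.0345,0] for i,j in((1,1),(1,-1),(-1,-1),(-1,1))]
    f=lambda p:np.r_[(s.proj(M(p))-cs).ravel(),(t.proj(M(p))-ct).ravel()]
    q=least_squares(f,[.63,0,.14,YAW],loss='soft_l1');print(q.x.round(4),np.degrees(q.x[3]).round(2),q.fun.round(1));return q.x
up=fit([(228.4,138),(254,134.4),(268.4,180),(241.5,184.6)],[(298.3,140.6),(312.5,160.5),(274,187.4),(262.2,170.4)])
lo=fit([(228,147),(252.6,143.4),(266.4,187.6),(240,194)],[(303,141),(316,160),(279,186.4),(267,169.6)])
g=np.array([.6288,.0056,.1464])
for n,p in(("up",up),("lo",lo)): print(n,"grasp in rim frame mm",(B.T@(g-p[:3])*1e3).round(1))
q=np.array([.461,.86,-.103,.191]);m=R.from_quat(q).as_matrix();print("grip yaw of y",np.degrees(np.arctan2(m[1,1],m[0,1])),"tilt",np.degrees(np.arccos(-m[2,2])),m.round(3))
E
python3 -m inch '[[0.5,0.22,-0.01,0,0,0.69],[0.5,0.22,-0.01,0,0,0.69],[0.5,0.22,-0.01,0,0,0.69],[0.5,0.22,-0.01,0,0,0.69],[0.5,0.22,-0.01,0,0,0.69]]' -0.05|grep ft
python3 -m inch '[[0.5,0.22,-0.01,0,0,0.69],[0.5,0.22,-0.01,0,0,0.69],[0.5,0.22,-0.01,0,0,0.69],[0.5,0.22,-0.01,0,0,0.69],[0.5,0.22,-0.01,0,0,0.69]]' |grep ft
python3 -m inch '[[0.5,0.22,-0.01,0,0,0.69],[0.5,0.22,-0.01,0,0,0.69],[0.5,0.22,-0.01,0,0,0.69],[0.5,0.22,-0.01,0,0,0.69],[0.5,0.22,-0.01,0,0,0.69]]' |grep ft
python3 -c "
from h import *
st();rows([.557,.301,.20],down(-45),10)"
```

```text
[ 0.6239  0.011   0.1595 -0.9877] -56.59 [ 0.1 -0.1  0.7 -0.4  1.1  0.5  0.2  0.9  0.5 -1.8  0.6 -1.4 -0.1  0.8
 -1.8 -2. ]
[ 0.6338 -0.0051  0.1209 -0.992 ] -56.84 [-0.1  0.3  0.6 -0.   0.7  1.1  0.4 -0.4  0.2 -1.5  1.  -0.8 -0.3  0.8
 -1.3 -1.6]
up grasp in rim frame mm [  1.    1.1 -14.9]
lo grasp in rim frame mm [ 0.2  1.8 28.1]
grip yaw of y 33.59975124586932 tilt 25.076104702885598 [[-0.502  0.833  0.234]
 [ 0.754  0.553 -0.354]
 [-0.424 -0.001 -0.906]]
ft_force: [1.7, 1.0, -0.3]
ft_force: [-0.1, 0.0, 0.3]
ft_force: [0.5, 0.1, -0.1]
t 14.55 grasp [0.4129 0.1456 0.228 ] J [-0.53 -0.08  0.08  1.94  0.01  1.28 -0.42] w 0.0414 gf 0.0 F [ 0.5  0.1 -0.1]
10 rows: [0.498, 0.218, 0.069, -0.001, 0.002, 0.682]
```

```bash
python3 -m inch '[[0.5,0.22,0.07,0,0,0.68],[0.5,0.22,0.07,0,0,0.68],[0.5,0.22,0.07,0,0,0.68],[0.5,0.22,0.07,0,0,0.68],[0.5,0.22,0.07,0,0,0.68]]' |grep ft
python3 -m inch '[[0.5,0.22,0.07,0,0,0.68],[0.5,0.22,0.07,0,0,0.68],[0.5,0.22,0.07,0,0,0.68],[0.5,0.22,0.07,0,0,0.68],[0.5,0.22,0.07,0,0,0.68]]' |grep ft
python3 - <<'E'
from h import *
st()
s,t=Cam("side"),Cam("top")
print(s.plane(236,294.5,.025),s.plane(236,291,.025),t.plane(188,195,.05))
p=s.plane(236,294,.025)
rows([.557,.301,.11],down(-45),10)
cv2.imwrite("pics/cap.png",np.hstack([crop(s,190,220,100,120,4),crop(t,140,130,100,120,4)]))
E
```

```text
ft_force: [0.5, -0.4, -0.2]
ft_force: [-0.2, 0.5, -0.4]
t 15.38 grasp [0.5577 0.3016 0.1991] J [-0.63  0.37  0.09  1.49 -0.03  1.28 -1.33] w 0.041 gf 0.0 F [-0.2  0.5 -0.4]
[0.55610532 0.30972305 0.025     ] [0.55908489 0.30129506 0.025     ] [0.55420407 0.30132761 0.05      ]
10 rows: [-0.005, -0.002, 0.22, 0.0, 0.004, 0.003]
```

View pics/cap.png

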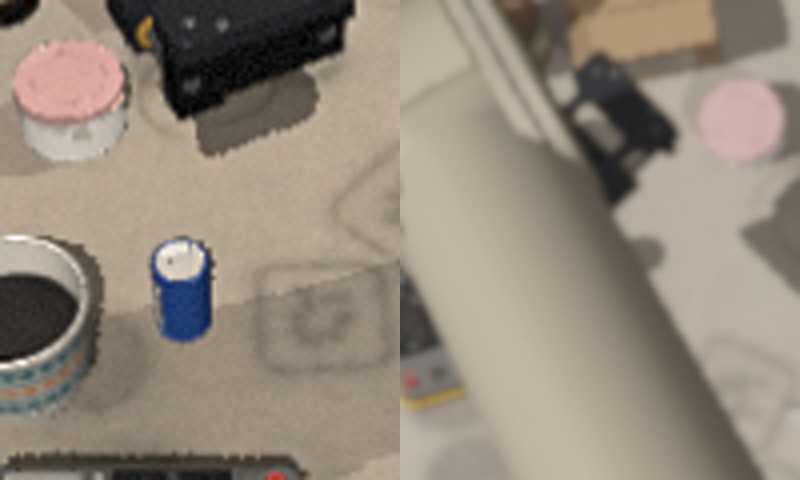

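The can spans (236,279.5)–(236,305) in the side view, with its white top disc at (235.5,285). Refine and go down.

Run:
```python
from h import *
s=Cam("side")
print(s.plane(235.5,285,.05),s.plane(236,292.2,.025),s.proj([[.557,.303,.05],[.557,.303,.025],[.557,.303,0]]))
f=rows([.557,.303,.10],down(-45),10)
f=rows([.557,.303,.04],down(-45),10,f)
```

```text
[0.55776662 0.30500663 0.05      ] [0.55805773 0.30420023 0.025     ] [[236.18416947 284.33709732]
 [236.67155079 291.87499246]
 [237.14013729 299.09231681]]
10 rows: [0.002, -0.005, 0.246, 0.0, 0.004, 0.006]
10 rows: [0.0, 0.0, 0.15, 0.0, 0.0, 0.0]
```

```bash
python3 -m inch '[[0,0,0.25,0,0.004,0],[0,0,0.25,0,0.004,0],[0,0,0.25,0,0.004,0],[0,0,0.25,0,0.004,0],[0,0,0.25,0,0.004,0]]' 0.05|grep ft
python3 -m inch '[[0,-0.01,0.25,0,0.004,0.01],[0,-0.01,0.25,0,0.004,0.01],[0,-0.01,0.25,0,0.004,0.01],[0,-0.01,0.25,0,0.004,0.01],[0,-0.01,0.25,0,0.004,0.01]]' |grep -E "ft|wid"
python3 -m inch '[[0,0,0.15,0,0,0],[0,0,0.15,0,0,0],[0,0,0.15,0,0,0],[0,0,0.15,0,0,0],[0,0,0.15,0,0,0]]' |grep ft
python3 -m inch '[[0,0,0.15,0,0,0],[0,0,0.15,0,0,0],[0,0,0.15,0,0,0],[0,0,0.15,0,0,0],[0,0,0.15,0,0,0]]' |grep ft
python3 -m inch '[[0,0,0,0,0,0],[0,0,0,0,0,0],[0,0,0,0,0,0],[0,0,0,0,0,0],[0,0,0,0,0,0]]' -0.4 10
python3 -c "from h import *;st()"
```

```text
ft_force: [0.5, -0.9, 0.4]
ft_force: [1.2, -1.4, 0.1]
width: 0.0456
ft_force: [0.4, -0.8, -0.0]
ft_force: [-0.6, 0.1, -0.5]
time: 17.62
ee_pos: [0.5569, 0.3028, 0.206]
eef_rot: [0.924, 0.383, 0.003, -0.0]
ft_force: [-1.4, -0.5, 0.9]
width: 0.0298
grip_force: 10.0
t 17.62 grasp [0.5577 0.3033 0.042 ] J [-0.63  0.52  0.07  1.64 -0.04  0.98 -1.32] w 0.0298 gf 10.0 F [-1.4 -0.5  0.9]
```

```bash
cat >> h.py <<'E'
G=np.array([.6288,.0056,.1464])   # grasp point at first grip, on the bins' middle plane
L=G-B[:,2]*.0245                  # middle of lower rim (+-4 mm along z)
TC=tool(B[:,0],-B[:,2])
E
python3 -m inch '[[0,0,-0.1,0,0,0],[0,0,-0.3,0,0,0],[0,0,-0.5,0,0,0],[0,0,-0.6,0,0,0],[0,0,-0.7,0,0,0]]' -0.5 15|grep ft
python3 -m inch '[[0,0,-0.7,0,0,0],[0,0,-0.7,0,0,0],[0,0,-0.5,0,0,0],[0,0,-0.4,0,0,0],[0,0,-0.2,0,0,0]]' |grep -E "ft|wid"
python3 - <<'E'
from h import *
st()
f=rows(L+B@[.015,0,.075],TC,20)
f=rows(L+B@[.015,0,-.025],TC,15,f)
E
```

```text
ft_force: [-0.0, -0.2, 0.1]
ft_force: [0.3, 1.1, -0.4]
width: 0.0297
t 18.45 grasp [0.5575 0.3031 0.2336] J [-0.64  0.35  0.09  1.46 -0.03  1.33 -1.33] w 0.0297 gf 15.0 F [ 0.3  1.1 -0.4]
20 rows: [-0.156, 0.232, 0.114, -0.181, -0.022, 0.082]
15 rows: [-0.0, -0.0, 0.167, 0.0, 0.0, 0.0]
```

```bash
python3 -m inch '[[-0.156,0.23,0.114,-0.18,-0.022,0.08],[-0.156,0.23,0.114,-0.18,-0.022,0.08],[-0.156,0.23,0.114,-0.18,-0.022,0.08],[-0.156,0.23,0.114,-0.18,-0.022,0.08],[-0.156,0.23,0.114,-0.18,-0.022,0.08]]'|grep ft
python3 -m inch '[[-0.156,0.23,0.114,-0.18,-0.022,0.08],[-0.156,0.23,0.114,-0.18,-0.022,0.08],[-0.156,0.23,0.114,-0.18,-0.022,0.08],[-0.156,0.23,0.114,-0.18,-0.022,0.08],[-0.156,0.23,0.114,-0.18,-0.022,0.08]]'|grep ft
python3 -m inch '[[-0.156,0.23,0.114,-0.18,-0.022,0.08],[-0.156,0.23,0.114,-0.18,-0.022,0.08],[-0.156,0.23,0.114,-0.18,-0.022,0.08],[-0.156,0.23,0.114,-0.18,-0.022,0.08],[-0.156,0.23,0.114,-0.18,-0.022,0.08]]'|grep ft
python3 -m inch '[[-0.156,0.23,0.114,-0.18,-0.022,0.08],[-0.156,0.23,0.114,-0.18,-0.022,0.08],[-0.156,0.23,0.114,-0.18,-0.022,0.08],[-0.156,0.23,0.114,-0.18,-0.022,0.08],[-0.156,0.23,0.114,-0.18,-0.022,0.08]]'|grep ft
python3 - <<'E'
from h import *
st()
f=rows(L+B@[.015,0,.03],TC,5)
f=rows(L+B@[.015,0,-.022],TC,10,f)
E
```

```text
ft_force: [-0.3, 0.5, 0.5]
ft_force: [-1.1, 0.4, 0.2]
ft_force: [-0.5, -0.2, -0.3]
ft_force: [-0.1, -0.9, -0.6]
t 20.12 grasp [0.6233 0.0114 0.1948] J [-0.56  0.25  0.29  1.75  0.4   1.06 -1.45] w 0.0294 gf 15.0 F [-0.1 -0.9 -0.6]
5 rows: [0.004, 0.009, 0.208, 0.001, 0.006, 0.008]
10 rows: [0.0, 0.0, 0.13, 0.0, 0.0, 0.0]
```

```bash
python3 -m inch '[[0.004,0.01,0.2,0,0.006,0.008],[0.004,0.01,0.2,0,0.006,0.008],[0.004,0.01,0.2,0,0.006,0.008],[0.004,0.01,0.2,0,0.006,0.008],[0.004,0.01,0.2,0,0.006,0.008]]'|grep ft
python3 -m inch '[[0,0,0.13,0,0,0],[0,0,0.13,0,0,0],[0,0,0.13,0,0,0],[0,0,0.13,0,0,0],[0,0,0.13,0,0,0]]' |grep ft
python3 -m inch '[[0,0,0.13,0,0,0],[0,0,0.13,0,0,0],[0,0,0.13,0,0,0],[0,0,0.1,0,0,0],[0,0,0,0,0,0]]' |grep ft
python3 - <<'E'
from h import *
st()
q=r.read_state();print("in rim frame",(B.T@(q["ee_pos"]+.164*R.from_quat(q["eef_rot"]).as_matrix()[:,2]-L)*1e3).round(1), "F bin", (B.T@q["ft_force"]).round(1))
E
```

```text
ft_force: [-0.2, -0.8, -0.7]
ft_force: [-0.8, -0.1, -0.4]
ft_force: [-0.5, -0.1, -0.6]
t 21.37 grasp [ 0.6448 -0.0185  0.1169] J [-0.5   0.37  0.3   1.78  0.39  0.89 -1.44] w 0.0293 gf 15.0 F [-0.5 -0.1 -0.6]
in rim frame [ 13.7   0.1 -14.4] F bin [-0.4 -0.4 -0.5]
```

```bash
python3 -m inch '[[0,0,0.08,0,0,0],[0,0,0.08,0,0,0],[0,0,0.06,0,0,0],[0,0,0.03,0,0,0],[0,0,0,0,0,0]]'|grep ft
python3 -m inch '[[0,0,0.03,0,0,0],[0,0,0.03,0,0,0],[0,0,0.03,0,0,0],[0,0,0,0,0,0],[0,0,0,0,0,0]]'|grep ft
python3 - <<'E'
from h import *
st()
q=r.read_state();print("in rim frame",(B.T@(q["ee_pos"]+.164*R.from_quat(q["eef_rot"]).as_matrix()[:,2]-L)*1e3).round(1), "F bin", (B.T@q["ft_force"]).round(1))
E
```

```text
ft_force: [-0.7, 0.3, 0.2]
ft_force: [1.0, 0.3, -0.0]
t 22.2 grasp [ 0.6483 -0.0227  0.1055] J [-0.5   0.39  0.3   1.78  0.39  0.86 -1.44] w 0.0295 gf 15.0 F [ 1.   0.3 -0. ]
in rim frame [ 13.9   0.6 -27.1] F bin [ 0.2  1.  -0.1]
```

```bash
python3 -m inch '[[0,0,0.03,0,0,0],[0,0,0.03,0,0,0],[0,0,0.03,0,0,0],[0,0,0,0,0,0],[0,0,0,0,0,0]]'|grep ft
python3 -m inch '[[0,0,0.02,0,0,0],[0,0,0.02,0,0,0],[0,0,0,0,0,0],[0,0,0,0,0,0],[0,0,0,0,0,0]]'|grep ft
python3 - <<'E'
from h import *
st()
q=r.read_state();print("in rim frame",(B.T@(q["ee_pos"]+.164*R.from_quat(q["eef_rot"]).as_matrix()[:,2]-L)*1e3).round(1), "F bin", (B.T@q["ft_force"]).round(1))
E
```

```text
ft_force: [-10.3, 4.7, 15.7]
ft_force: [-10.4, 6.1, 18.2]
t 23.03 grasp [ 0.6502 -0.0228  0.1027] J [-0.49  0.39  0.3   1.78  0.39  0.86 -1.44] w 0.03 gf 15.0 F [-10.4   6.1  18.2]
in rim frame [ 13.7   2.2 -30.1] F bin [-2.1 -5.3 21.1]
```

```bash
python3 -m inch '[[0,0,-0.03,0,0,0],[0,0,0,0,0,0],[0,0,0,0,0,0],[0,0,0,0,0,0],[0,0,0,0,0,0]]'|grep ft
python3 -m inch '[[0,0,0,0,0,0],[0,0,0,0,0,0],[0,0,0,0,0,0],[0,0,0,0,0,0],[0,0,0,0,0,0]]' -0.05 |grep -E "ft|wid"
python3 -m inch '[[0,0,-0.1,0,0,0],[0,0,-0.2,0,0,0],[0,0,-0.3,0,0,0],[0,0,-0.4,0,0,0],[0,0,-0.5,0,0,0]]' |grep -E "ft|wid"
python3 -m inch '[[0,0,-0.5,0,0,0],[0,0,-0.6,0,0,0],[0,0,-0.6,0,0,0],[0,0,-0.5,0,0,0],[0,0,-0.3,0,0,0]]' |grep -E "ft|wid"
python3 - <<'E'
from h import *
st()
f=rows([.5,-.15,.22],down(73.3+180),15)
f=rows([.5,-.15,.061],down(73.3+180),15,f)
s,t=Cam("side"),Cam("top")
cv2.imwrite("pics/capin.png",np.hstack([crop(s,215,100,100,120,4),crop(t,255,120,100,120,4)]))
E
```

```text
ft_force: [-6.4, 4.1, 9.6]
ft_force: [0.4, 0.7, -0.0]
width: 0.041
ft_force: [0.1, 0.4, -0.1]
width: 0.0413
ft_force: [-0.5, -0.4, -0.7]
width: 0.0411
t 24.7 grasp [0.6121 0.0336 0.2506] J [-0.6   0.19  0.27  1.7   0.4   1.18 -1.46] w 0.0411 gf 0.0 F [-0.5 -0.4 -0.7]
15 rows: [-0.199, 0.374, 0.108, 0.225, -0.108, 0.48]
15 rows: [0.0, -0.0, 0.265, 0.0, 0.0, 0.0]
```

View pics/capin.png

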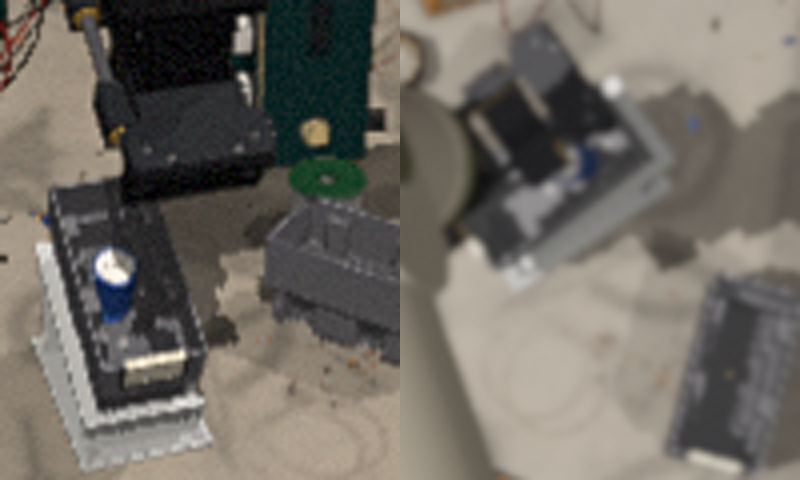

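The capacitor stands upright in the lower bin (side crop, top disc at (115,265)). The upper bin stands at the right with its label end towards the robot. Move over it, turned half round.

```bash
python3 -m inch '[[-0.2,0.37,0.11,0.225,-0.11,0.48],[-0.2,0.37,0.11,0.225,-0.11,0.48],[-0.2,0.37,0.11,0.225,-0.11,0.48],[-0.2,0.37,0.11,0.225,-0.11,0.48],[-0.2,0.37,0.11,0.225,-0.11,0.48]]' 1|grep ft
python3 -m inch '[[-0.2,0.37,0.11,0.225,-0.11,0.48],[-0.2,0.37,0.11,0.225,-0.11,0.48],[-0.2,0.37,0.11,0.225,-0.11,0.48],[-0.2,0.37,0.11,0.225,-0.11,0.48],[-0.2,0.37,0.11,0.225,-0.11,0.48]]' |grep ft
python3 -m inch '[[-0.2,0.37,0.11,0.225,-0.11,0.48],[-0.2,0.37,0.11,0.225,-0.11,0.48],[-0.2,0.37,0.11,0.225,-0.11,0.48],[-0.2,0.37,0.11,0.225,-0.11,0.48],[-0.2,0.37,0.11,0.225,-0.11,0.48]]' |grep ft
python3 - <<'E'
from h import *
st()
f=rows([.5003,-.1503,.061],down(73.3+180),15)
f=rows([.5003,-.1503,.12],down(73.3+180),5,f)
s,t=Cam("side"),Cam("top")
ax=np.array([np.cos(np.radians(-16.7)),np.sin(np.radians(-16.7))])
for p in((323,233),(341.3,237.5),(333.8,190)):
    q=t.plane(*p,.076);d=q[:2]-[.5003,-.1503];print(q.round(4),"along",d@ax,"across",d@[-ax[1],ax[0]])
E
```

```text
ft_force: [0.3, 1.1, 0.7]
ft_force: [0.1, -0.6, 0.4]
ft_force: [-0.2, 0.1, -0.0]
t 26.05 grasp [ 0.4968 -0.1507  0.2143] J [-0.27  0.12  0.51  1.79 -0.06  1.25 -1.61] w 0.087 gf 0.0 F [-0.2  0.1 -0. ]
15 rows: [0.004, -0.002, 0.255, 0.002, 0.004, -0.004]
5 rows: [0.0, -0.0, -0.295, 0.0, 0.0, 0.0]
[ 0.4371 -0.0996  0.076 ] along -0.07514884056983051 across 0.030412210084279977
[ 0.4235 -0.1531  0.076 ] along -0.07275138273368698 across -0.024777142576344155
[ 0.5644 -0.1353  0.076 ] along 0.05705618214470072 across 0.03275837878125151
```

Run:
```python
from h import *
t=Cam("top");im=cv2.cvtColor(cv2.imread("pics/capin.png")[:,400:],cv2.COLOR_BGR2GRAY).astype(np.float32)
c=np.array([.5003,-.1503]);ax=np.array([np.cos(np.radians(-16.7)),np.sin(np.radians(-16.7))]);n=np.array([-ax[1],ax[0]])
def prof(pts):
    q=t.proj([[*p,.076] for p in pts]);u=(q-[255,120])*4+1.5
    return cv2.remap(im,u[:,0].astype(np.float32),u[:,1].astype(np.float32),cv2.INTER_LINEAR,borderValue=0).ravel().astype(int)
for a in(-.02,0,.02):
    k=np.arange(-.09,.09,.004);print("across",a);print([f"{int(x*1e3)}:{v}" for x,v in zip(k,prof([c+ax*x+n*a for x in k]))])
for b in(-.04,0,.04):
    k=np.arange(-.06,.06,.004);print("along",b);print([f"{int(x*1e3)}:{v}" for x,v in zip(k,prof([c+ax*b+n*x for x in k]))])
```

```text
across -0.02
['-90:0', '-86:0', '-81:0', '-77:136', '-73:144', '-69:130', '-65:76', '-61:57', '-57:77', '-53:90', '-49:91', '-45:99', '-41:101', '-37:104', '-33:101', '-29:96', '-25:104', '-21:109', '-17:106', '-13:101', '-9:95', '-5:98', '-1:100', '2:101', '6:99', '10:99', '14:103', '18:107', '22:102', '26:93', '30:99', '34:108', '38:115', '42:108', '46:98', '50:100', '54:98', '58:88', '62:98', '66:105', '70:94', '74:89', '78:94', '82:120', '86:142']
across 0
['-90:0', '-86:77', '-81:153', '-77:164', '-73:190', '-69:166', '-65:89', '-61:61', '-57:62', '-53:61', '-49:62', '-45:63', '-41:64', '-37:65', '-33:63', '-29:63', '-25:64', '-21:63', '-17:67', '-13:66', '-9:65', '-5:63', '-1:61', '2:62', '6:63', '10:62', '14:62', '18:65', '22:64', '26:62', '30:63', '34:62', '38:63', '42:60', '46:72', '50:98', '54:106', '58:95', '62:99', '66:105', '70:100', '74:108', '78:126', '82:149', '86:158']
across 0.02
['-90:170', '-86:162', '-81:152', '-77:144', '-73:144', '-69:120', '-65:71', '-61:61', '-57:61', '-53:61', '-49:62', '-45:64', '-41:64', '-37:64', '-33:66', '-29:70', '-25:76', '-21:75', '-
[... 441 characters left out ...]
, '16:61', '20:63', '24:66', '28:72', '32:95', '36:108', '40:133', '44:151', '48:152', '52:150', '56:146']
along 0
['-60:0', '-55:0', '-51:0', '-47:0', '-43:87', '-39:86', '-35:89', '-31:92', '-27:96', '-23:107', '-19:101', '-15:98', '-11:102', '-7:87', '-3:67', '0:61', '4:61', '8:62', '12:62', '16:61', '20:62', '24:64', '28:73', '32:92', '36:106', '40:128', '44:143', '48:148', '52:150', '56:153']
along 0.04
['-60:0', '-55:0', '-51:0', '-47:0', '-43:0', '-39:0', '-35:43', '-31:106', '-27:113', '-23:120', '-19:114', '-15:104', '-11:99', '-7:93', '-3:78', '0:61', '4:58', '8:58', '12:58', '16:58', '20:71', '24:105', '28:107', '32:105', '36:109', '40:124', '44:142', '48:149', '52:151', '56:150']
```

```bash
python3 -m inch '[[0.004,0,0.25,0,0,0],[0.004,0,0.25,0,0,0],[0.004,0,0.25,0,0,0],[0.004,0,0.25,0,0,0],[0.004,0,0.25,0,0,0]]'|grep ft
python3 -m inch '[[0.004,0,0.26,0,0.01,0],[0.004,0,0.26,0,0.01,0],[0.004,0,0.26,0,0.01,0],[0.004,0,0.26,0,0.01,0],[0.004,0,0.26,0,0.01,0]]'|grep ft
python3 - <<'E'
from h import *
st()
rows([.5003,-.1503,.058],down(73.3+180),5)
E
```

```text
ft_force: [0.6, 0.1, -0.2]
ft_force: [0.2, -1.2, 0.2]
t 27.03 grasp [ 0.4998 -0.1507  0.1124] J [-0.24  0.23  0.5   1.91 -0.12  1.03 -1.55] w 0.0871 gf 0.0 F [ 0.2 -1.2  0.2]
5 rows: [0.002, -0.0, 0.272, 0.007, -0.001, -0.004]
```

```bash
python3 -m inch '[[0,0,0.27,0.005,0,0],[0,0,0.27,0.005,0,0],[0,0,0.27,0.005,0,0],[0,0,0.27,0.005,0,0],[0,0,0.25,0.005,0,0]]'|grep ft
python3 -m inch '[[0,0,0.02,0,0,0],[0,0,0,0,0,0],[0,0,0,0,0,0],[0,0,0,0,0,0],[0,0,0,0,0,0]]' 0.45 8|grep -E "ft|wid"
python3 -m inch '[[0,0,0,0,0,0],[0,0,0,0,0,0],[0,0,0,0,0,0],[0,0,0,0,0,0],[0,0,0,0,0,0]]' 0.3 25|grep -E "ft|wid"
python3 -c "from h import *;st()"
```

```text
ft_force: [0.8, 0.1, -0.2]
ft_force: [0.7, -0.1, 0.5]
width: 0.0689
ft_force: [0.4, 0.1, 6.0]
width: 0.069
t 28.28 grasp [ 0.5004 -0.1504  0.06  ] J [-0.22  0.31  0.48  1.95 -0.18  0.92 -1.51] w 0.069 gf 25.0 F [0.4 0.1 6. ]
```

```bash
python3 -m inch '[[0,0,-0.1,0,0,0],[0,0,-0.3,0,0,0],[0,0,-0.5,0,0,0],[0,0,-0.6,0,0,0],[0,0,-0.7,0,0,0]]'|grep -E "ft"
python3 -m inch '[[0,0,-0.7,0,0,0],[0,0,-0.7,0,0,0],[0,0,-0.7,0,0,0],[0,0,-0.6,0,0,0],[0,0,-0.4,0,0,0]]'|grep -E "ft"
python3 - <<'E'
from h import *
st();T=tool(B[:,1],-B[:,2])
p1,_=f=rows(L+B[:,2]*.15,T,30)
q=r.read_state();R0=R.from_quat(q["eef_rot"]);w=R.from_matrix(R0.as_matrix().T@T).as_rotvec()
p=q["ee_pos"].copy();s=None
for k in (0,6,12,18,24,30):
    M=(R0*R.from_rotvec(w*k/30)).as_matrix();print(k,"tilt",np.degrees(np.arccos(-M[2,2])).round(1),"z",M[:,2].round(2),"y",M[:,1].round(2))
A=sum((R0*R.from_rotvec(w*k/30)).as_matrix() for k in range(30));s=np.linalg.solve(A,p1-p)
for k in range(30):
    if k%5==0: M=(R0*R.from_rotvec(w*k/30)).as_matrix();print("grasp",(p+.164*M[:,2]).round(3))
    p=p+(R0*R.from_rotvec(w*k/30)).as_matrix()@s
rows(L+B[:,2]*.07,T,10,f)
E
```

```text
ft_force: [0.7, 0.6, -1.4]
ft_force: [0.6, 0.0, -1.3]
t 29.12 grasp [ 0.5001 -0.1505  0.2749] J [-0.28  0.08  0.51  1.71 -0.04  1.37 -1.62] w 0.0687 gf 25.0 F [ 0.6  0.  -1.3]
30 rows: [0.257, -0.129, -0.042, -0.147, -0.054, -0.667]
0 tilt 0.2 z [ 0. -0. -1.] y [-0.29 -0.96  0.  ]
6 tilt 6.4 z [-0.04 -0.1  -0.99] y [ 0.19 -0.98  0.09]
12 tilt 12.4 z [-0.03 -0.21 -0.98] y [ 0.62 -0.77  0.15]
18 tilt 17.8 z [ 0.03 -0.3  -0.95] y [ 0.91 -0.38  0.15]
24 tilt 22.1 z [ 0.12 -0.35 -0.93] y [0.99 0.1  0.09]
30 tilt 25.0 z [ 0.23 -0.35 -0.91] y [ 0.83  0.55 -0.  ]
grasp [ 0.5   -0.151  0.275]
grasp [ 0.548 -0.146  0.282]
grasp [ 0.59  -0.122  0.286]
grasp [ 0.62  -0.084  0.286]
grasp [ 0.632 -0.037  0.28 ]
grasp [0.625 0.01  0.271]
10 rows: [-0.0, 0.0, 0.2, 0.0, 0.0, 0.0]
```

```bash
python3 -m inch '[[0.257,-0.13,-0.04,-0.147,-0.054,-0.667],[0.257,-0.13,-0.04,-0.147,-0.054,-0.667],[0.257,-0.13,-0.04,-0.147,-0.054,-0.667],[0.257,-0.13,-0.04,-0.147,-0.054,-0.667],[0.257,-0.13,-0.04,-0.147,-0.054,-0.667]]'|grep ft
python3 -m inch '[[0.257,-0.13,-0.04,-0.147,-0.054,-0.667],[0.257,-0.13,-0.04,-0.147,-0.054,-0.667],[0.257,-0.13,-0.04,-0.147,-0.054,-0.667],[0.257,-0.13,-0.04,-0.147,-0.054,-0.667],[0.257,-0.13,-0.04,-0.147,-0.054,-0.667]]'|grep ft
python3 -m inch '[[0.257,-0.13,-0.04,-0.147,-0.054,-0.667],[0.257,-0.13,-0.04,-0.147,-0.054,-0.667],[0.257,-0.13,-0.04,-0.147,-0.054,-0.667],[0.257,-0.13,-0.04,-0.147,-0.054,-0.667],[0.257,-0.13,-0.04,-0.147,-0.054,-0.667]]'|grep ft
python3 -m inch '[[0.257,-0.13,-0.04,-0.147,-0.054,-0.667],[0.257,-0.13,-0.04,-0.147,-0.054,-0.667],[0.257,-0.13,-0.04,-0.147,-0.054,-0.667],[0.257,-0.13,-0.04,-0.147,-0.054,-0.667],[0.257,-0.13,-0.04,-0.147,-0.054,-0.667]]'|grep ft
python3 - <<'E'
from h import *
st();T=tool(B[:,1],-B[:,2]);rows(L+B[:,2]*.15,T,10)
E
```

```text
ft_force: [0.5, -0.3, -0.9]
ft_force: [0.5, -0.6, -1.9]
ft_force: [1.0, 0.4, -1.1]
ft_force: [-0.1, 0.2, -0.5]
t 30.78 grasp [ 0.6308 -0.0359  0.2755] J [-0.4   0.31  0.27  1.47  0.26  1.37 -0.45] w 0.069 gf 25.0 F [-0.1  0.2 -0.5]
10 rows: [0.249, -0.126, -0.052, -0.149, -0.053, -0.664]
```

```bash
python3 -m inch '[[0.25,-0.126,-0.05,-0.15,-0.053,-0.664],[0.25,-0.126,-0.05,-0.15,-0.053,-0.664],[0.25,-0.126,-0.05,-0.15,-0.053,-0.664],[0.25,-0.126,-0.05,-0.15,-0.053,-0.664],[0.25,-0.126,-0.05,-0.15,-0.053,-0.664]]'|grep ft
python3 -m inch '[[0.25,-0.126,-0.05,-0.15,-0.053,-0.664],[0.25,-0.126,-0.05,-0.15,-0.053,-0.664],[0.25,-0.126,-0.05,-0.15,-0.053,-0.664],[0.25,-0.126,-0.05,-0.15,-0.053,-0.664],[0.25,-0.126,-0.05,-0.15,-0.053,-0.664]]'|grep ft
python3 -m inch '[[0,0,0,0,0,0],[0,0,0,0,0,0],[0,0,0,0,0,0],[0,0,0,0,0,0],[0,0,0,0,0,0]]'|grep ft
python3 - <<'E'
from h import *
st();T=tool(B[:,1],-B[:,2]);f=rows(L+B[:,2]*.07,T,15)
q=r.read_state();M=R.from_quat(q["eef_rot"]).as_matrix();print("rim frame",(B.T@(q["ee_pos"]+.164*M[:,2]-L)*1e3).round(1),"rot",np.degrees(R.from_matrix(M.T@T).as_rotvec()).round(2))
# bin profile along the rim, both views
s,t=Cam("side"),Cam("top")
cv2.imwrite("pics/over_s.png",s.px[:,:,::-1]);cv2.imwrite("pics/over_t.png",t.px[:,:,::-1])
E
```

```text
ft_force: [0.0, -0.2, -1.3]
ft_force: [-0.3, -0.0, -2.0]
ft_force: [-0.2, -0.5, -1.3]
t 32.03 grasp [0.6004 0.0489 0.259 ] J [-0.5   0.17  0.12  1.69  0.43  1.22  0.06] w 0.0691 gf 25.0 F [-0.2 -0.5 -1.3]
15 rows: [0.001, -0.0, 0.131, -0.0, -0.0, -0.003]
rim frame [  0.7   0.3 148.4] rot [-0.01 -0.   -0.29]
```

```bash
python3 -m inch '[[0.004,0,0.13,0,0,-0.003],[0.004,0,0.2,0,0,-0.003],[0.004,0,0.2,0,0,-0.003],[0.004,0,0.2,0,0,-0.003],[0.004,0,0.2,0,0,-0.003]]'|grep ft
python3 -m inch '[[0.004,0,0.2,0,0,-0.003],[0.004,0,0.2,0,0,-0.003],[0.004,0,0.2,0,0,-0.003],[0.004,0,0.2,0,0,-0.003],[0.004,0,0.2,0,0,-0.003]]'|grep ft
python3 -m inch '[[0,0,0.1,0,0,0],[0,0,0.05,0,0,0],[0,0,0,0,0,0],[0,0,0,0,0,0],[0,0,0,0,0,0]]'|grep ft
cat > rf.py <<'E'
from h import *
st();q=r.read_state();M=R.from_quat(q["eef_rot"]).as_matrix();T=tool(B[:,1],-B[:,2])
print("rim frame",(B.T@(q["ee_pos"]+.164*M[:,2]-L)*1e3).round(1),"rot",np.degrees(R.from_matrix(M.T@T).as_rotvec()).round(2),"Fbin",(B.T@q["ft_force"]).round(1),"Tbin",(B.T@q["torque"]).round(2))
E
python3 rf.py
python3 - <<'E'
from h import *
s,t=Cam("side"),Cam("top")
cv2.imwrite("pics/near.png",np.hstack([crop(s,205,75,80,120,5),crop(t,245,110,80,120,5)]))
E
```

```text
ft_force: [-0.1, -0.2, -0.7]
ft_force: [-0.3, -0.2, -1.5]
ft_force: [0.3, -0.1, -0.9]
t 33.38 grasp [0.6189 0.0218 0.1832] J [-0.46  0.25  0.14  1.76  0.45  1.06  0.06] w 0.0688 gf 25.0 F [ 0.3 -0.1 -0.9]
rim frame [-1.6  0.7 65.9] rot [ 0.08 -0.01  0.04] Fbin [-0.2  0.2 -0.9] Tbin [0.02 0.65 0.01]
```

View pics/near.png

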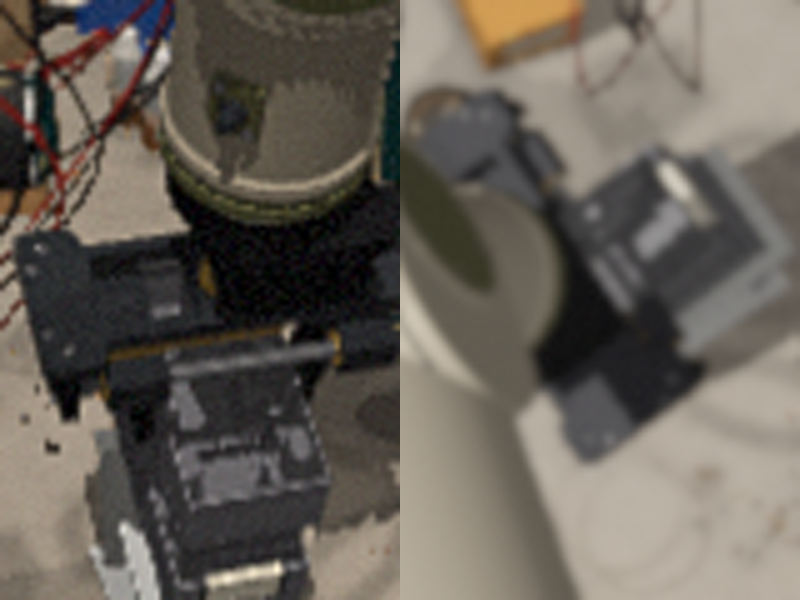

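The upper bin is over the lower one, with its label now uphill (top crop (690,190)). Descend slowly by feel.

```bash
python3 -m inch '[[-0.02,-0.015,0.03,0,0,0],[0,0,0.03,0,0,0],[0,0,0.03,0,0,0],[0,0,0.03,0,0,0],[0,0,0.03,0,0,0]]'|grep ft
python3 -m inch '[[0,0,0.03,0,0,0],[0,0,0.03,0,0,0],[0,0,0,0,0,0],[0,0,0,0,0,0],[0,0,0,0,0,0]]'|grep ft
python3 rf.py
```

```text
ft_force: [-0.4, -0.1, -1.7]
ft_force: [0.6, -0.1, -1.3]
t 34.32 grasp [0.6206 0.0176 0.1755] J [-0.45  0.26  0.15  1.77  0.45  1.04  0.06] w 0.069 gf 25.0 F [ 0.6 -0.1 -1.3]
rim frame [-0.9 -0.2 57. ] rot [ 0.03 -0.01  0.04] Fbin [-0.1  0.4 -1.3] Tbin [-0.03  0.64 -0.02]
```

```bash
python3 -m inch '[[0,0,0.03,0,0,0],[0,0,0.03,0,0,0],[0,0,0.02,0,0,0],[0,0,0,0,0,0],[0,0,0,0,0,0]]'|grep ft
python3 -m inch '[[0,0,0.03,0,0,0],[0,0,0.02,0,0,0],[0,0,0,0,0,0],[0,0,0,0,0,0],[0,0,0,0,0,0]]'|grep ft
python3 rf.py
```

```text
ft_force: [-13.7, 3.5, 14.8]
ft_force: [-22.7, 7.1, 28.8]
t 35.15 grasp [0.6212 0.0168 0.1737] J [-0.45  0.26  0.15  1.77  0.45  1.03  0.06] w 0.0687 gf 25.0 F [-22.7   7.1  28.8]
rim frame [-0.8 -0.1 54.9] rot [ 0.05 -0.02  0.03] Fbin [ -4.6 -15.   33.9] Tbin [-3.89  1.28  0.16]
```

```bash
python3 -m inch '[[0,0,-0.05,0,0,0],[0,-0.02,-0.03,0,0,0],[0,-0.025,0,0,0,0],[0,0,0,0,0,0],[0,0,0,0,0,0]]'|grep ft
python3 -m inch '[[0,0,0.03,0,0,0],[0,0,0.03,0,0,0],[0,0,0.02,0,0,0],[0,0,0,0,0,0],[0,0,0,0,0,0]]'|grep ft
python3 rf.py
```

```text
ft_force: [-1.6, 1.2, 3.3]
ft_force: [-21.4, 6.5, 29.5]
t 35.98 grasp [0.6199 0.0159 0.1733] J [-0.45  0.26  0.15  1.77  0.45  1.03  0.06] w 0.0691 gf 25.0 F [-21.4   6.5  29.5]
rim frame [-0.8 -1.7 54.6] rot [ 0.06 -0.02  0.03] Fbin [ -3.1 -14.3  34.1] Tbin [-3.43  1.24  0.16]
```

```bash
python3 -m inch '[[0,0.02,-0.05,0,0,0],[0,0.01,0,0,0,0],[0,0,0,0,0,0],[0,0,0,0,0,0],[0,0,0,0,0,0]]'|grep ft
python3 rf.py
python3 -m inch '[[0,0,0.01,0,0,0],[0,0,0.01,0,0,0],[0,0,0.01,0,0,0],[0,0,0,0,0,0],[0,0,0,0,0,0]]'|grep ft
python3 rf.py
```

```text
ft_force: [-9.5, 2.9, 14.1]
t 36.4 grasp [0.6207 0.0164 0.1734] J [-0.45  0.26  0.15  1.77  0.45  1.03  0.06] w 0.069 gf 25.0 F [-9.5  2.9 14.1]
rim frame [-0.8 -0.9 54.7] rot [ 0.02 -0.01  0.03] Fbin [-1.  -6.3 16. ] Tbin [-1.56  0.88  0.02]
ft_force: [-20.1, 6.4, 24.8]
t 36.82 grasp [0.6207 0.0163 0.1734] J [-0.45  0.26  0.15  1.77  0.45  1.03  0.06] w 0.0685 gf 25.0 F [-20.1   6.4  24.8]
rim frame [-0.8 -0.8 54.6] rot [ 0.02 -0.02  0.02] Fbin [ -4.4 -13.3  29.4] Tbin [-2.99  1.11  0.03]
```

```bash
python3 -m inch '[[0,0,-0.05,0,0,0],[0,0,0,0,0,0],[0,0,0,0,0,0],[0,0,0,0,0,0],[0,0,0,0,0,0]]'|grep ft
python3 -m inch '[[0,0.04,0,0,0,0],[0,0.04,0,0,0,0],[0,0.04,0,0,0,0],[0,0,0,0,0,0],[0,0,0,0,0,0]]'|grep ft
python3 rf.py
python3 -m inch '[[0,-0.08,0,0,0,0],[0,-0.08,0,0,0,0],[0,-0.08,0,0,0,0],[0,0,0,0,0,0],[0,0,0,0,0,0]]'|grep ft
python3 rf.py
```

```text
ft_force: [-5.5, 2.0, 8.0]
ft_force: [-14.0, 1.0, 15.5]
t 37.65 grasp [0.6237 0.0182 0.1736] J [-0.45  0.27  0.15  1.76  0.45  1.04  0.06] w 0.0683 gf 25.0 F [-14.    1.   15.5]
rim frame [-0.6  2.7 54.8] rot [-0.15 -0.02 -0.  ] Fbin [ -1.2 -11.2  17.7] Tbin [-2.55  0.84 -0.01]
ft_force: [9.8, 4.9, -1.0]
t 38.07 grasp [0.6187 0.0157 0.1739] J [-0.45  0.25  0.15  1.78  0.45  1.03  0.06] w 0.0687 gf 25.0 F [ 9.8  4.9 -1. ]
rim frame [-1.1 -2.8 55.3] rot [0.4  0.01 0.1 ] Fbin [ 0.8 10.9 -1.5] Tbin [2.87 0.47 0.11]
```

```bash
python3 -m inch '[[0,0.07,0,0,0,0],[0,0.06,0,0,0,0],[0,0,0,0,0,0],[0,0,0,0,0,0],[0,0,0,0,0,0]]'|grep ft
python3 rf.py
python3 -m inch '[[0.08,0,0,0,0,0],[0.04,0,0,0,0,0],[0,0,0,0,0,0],[0,0,0,0,0,0],[0,0,0,0,0,0]]'|grep ft
python3 rf.py
python3 -m inch '[[-0.08,0,0,0,0,0],[-0.08,0,0,0,0,0],[-0.08,0,0,0,0,0],[0,0,0,0,0,0],[0,0,0,0,0,0]]'|grep ft
python3 rf.py
```

```text
ft_force: [-13.3, 2.5, 14.4]
t 38.48 grasp [0.6197 0.016  0.1735] J [-0.45  0.26  0.15  1.77  0.45  1.04  0.06] w 0.0687 gf 24.9 F [-13.3   2.5  14.4]
rim frame [-1.  -1.9 54.8] rot [-0.17 -0.04  0.03] Fbin [-2.5 -9.7 17. ] Tbin [-2.49  0.97  0.1 ]
ft_force: [-2.4, -0.4, 12.1]
t 38.9 grasp [0.6189 0.019  0.1722] J [-0.46  0.26  0.15  1.77  0.45  1.03  0.05] w 0.0688 gf 25.0 F [-2.4 -0.4 12.1]
rim frame [-4.2 -0.8 54.9] rot [-0.    0.08 -0.02] Fbin [ 4.2 -2.2 11.4] Tbin [-0.86 -0.28  0.06]
ft_force: [-11.1, 10.8, 5.5]
t 39.32 grasp [0.6218 0.016  0.1741] J [-0.45  0.26  0.15  1.76  0.44  1.04  0.07] w 0.0689 gf 24.9 F [-11.1  10.8   5.5]
rim frame [ 0.4 -0.1 54.9] rot [ 0.01 -0.25  0.18] Fbin [-11.4  -3.3  11.4] Tbin [-0.77  2.91 -0.18]
```

```bash
python3 -m inch '[[0.08,0,0,0,0,0],[0.06,0,0,0,0,0],[0,0,0,0,0,0],[0,0,0,0,0,0],[0,0,0,0,0,0]]'|grep ft
python3 rf.py
python3 -m inch '[[0,0,0,0,0,0],[0,0,0,0,0,0],[0,0,0,0,0,0],[0,0,0,0,0,0],[0,0,0,0,0,0]]' 0.3 5|grep -E "ft"
python3 -m inch '[[0,0,0,0,0,0],[0,0,0,0,0,0],[0,0,0,0,0,0],[0,0,0,0,0,0],[0,0,0,0,0,0]]' 1|grep -E "ft|wid"
python3 rf.py
```

```text
ft_force: [0.1, 1.3, 6.9]
t 39.73 grasp [0.6211 0.017  0.1736] J [-0.45  0.26  0.15  1.77  0.45  1.03  0.06] w 0.0693 gf 25.0 F [0.1 1.3 6.9]
rim frame [-0.9 -0.1 55. ] rot [0.07 0.04 0.02] Fbin [2.  0.8 6.7] Tbin [-0.09  0.17  0.03]
ft_force: [-0.7, 1.7, 5.4]
ft_force: [0.3, 0.6, -0.1]
width: 0.0859
t 40.57 grasp [0.6204 0.017  0.1726] J [-0.45  0.26  0.15  1.77  0.45  1.03  0.06] w 0.0859 gf 0.0 F [ 0.3  0.6 -0.1]
rim frame [-1.8 -0.7 54.3] rot [-0.01 -0.02  0.04] Fbin [-0.3  0.6  0.1] Tbin [0.03 0.51 0.04]
```

Withdraw along the bin axis, back off, and measure the result numerically (no picture views are left).

```bash
python3 -m inch '[[0,0,-0.1,0,0,0],[0,0,-0.2,0,0,0],[0,0,-0.3,0,0,0],[0,0,-0.4,0,0,0],[0,0,-0.5,0,0,0]]'|grep -E "ft"
python3 -m inch '[[0,0,-0.6,0,0,0],[0,0,-0.6,0,0,0],[0.3,0,-0.6,0,0,0],[0.5,0,-0.5,0,0,0],[0.6,0,-0.3,0,0,0]]'|grep -E "ft"
python3 -m inch '[[0.6,-0.2,0,0,0,0],[0.6,-0.2,0,0,0,0],[0.6,-0.2,0,0,0,0],[0.6,-0.2,0,0,0,0],[0.4,-0.2,0,0,0,0]]'|grep -E "ft"
python3 -m inch '[[0.6,-0.2,0,0,0,0],[0.6,-0.2,0,0,0,0],[0.6,-0.2,0,0,0,0],[0.6,-0.2,0,0,0,0],[0.3,-0.1,0,0,0,0]]'|grep -E "ft"
python3 - <<'E'
from h import *
st();s,t=Cam("side"),Cam("top")
# expected turned bin: rim 68 mm above lower rim; nested-in would be 41
for h in(.068,.041):
    C=[L+B@[i*.07-.0012,j*.0345,h] for i,j in((1,1),(1,-1),(-1,-1),(-1,1))];print(h,"side",s.proj(C).round(1).tolist(),"top",t.proj(C).round(1).tolist())
for n,c,box in(("s",s,(205,90,90,120)),("t",t,(245,110,90,90))):
    u,v,w,h=box;p=c.px[v:v+h,u:u+w];hsv=cv2.cvtColor(p,cv2.COLOR_RGB2HSV)
    m=cv2.inRange(hsv,(0,0,0),(180,70,125));m=cv2.morphologyEx(m,cv2.MORPH_OPEN,np.ones((3,3)))
    cn=max(cv2.findContours(m,0,2)[0],key=cv2.contourArea);a=cv2.approxPolyDP(cn,3,True)[:,0]+[u,v];print(n,a.tolist())
    lab=cv2.inRange(p,(190,180,150),(255,250,235));k,_,q,ce=cv2.connectedComponentsWithStats(lab)
    print(" bright",[(q[i].tolist(),(ce[i]+[u,v]).round(1).tolist()) for i in range(1,k) if q[i,4]>8])
ul=L+B@[.07,0,.068-.014];print("label exp",s.proj([ul]).round(1),t.proj([ul,L+B@[.069,0,.068]]).round(1))
E
```

```text
ft_force: [0.8, -0.4, 0.5]
ft_force: [1.0, 0.8, -0.3]
ft_force: [0.4, 1.0, -1.2]
ft_force: [-0.1, 1.2, 0.2]
t 42.23 grasp [0.3783 0.2435 0.2052] J [-0.82  0.05 -0.16  1.94  0.42  1.35 -0.52] w 0.0872 gf 0.0 F [-0.1  1.2  0.2]
0.068 side [[228.6, 131.2], [255.5, 127.3], [270.9, 174.7], [242.3, 179.7]] top [[295.7, 138.1], [310.4, 158.8], [270.3, 188.6], [256.5, 168.4]]
0.041 side [[228.1, 137.7], [254.3, 133.7], [269.2, 180.4], [241.4, 185.3]] top [[298.3, 138.5], [312.7, 158.8], [273.4, 188.0], [259.9, 168.1]]
s [[253, 126], [228, 133], [227, 157], [239, 202], [267, 194], [265, 182], [270, 173]]
 bright [([59, 14, 13, 3, 33], [270.2, 105.1]), ([58, 29, 14, 3, 29], [269.4, 119.6]), ([32, 36, 13, 4, 24], [242.7, 127.3]), ([19, 70, 11, 27, 68], [228.4, 171.3]), ([42, 98, 14, 4, 23], [253.4, 189.7]), ([48, 109, 13, 5, 26], [259.2, 200.7])]
t [[334, 145], [323, 142], [312, 147], [302, 141], [309, 160], [283, 175], [278, 184], [275, 171], [285, 159], [297, 154], [298, 140], [287, 146], [282, 156], [278, 153], [272, 157], [268, 168], [262, 165], [259, 170], [275, 187], [291, 182], [313, 167], [317, 169], [302, 181], [309, 184], [334, 169]]
 bright [([61, 29, 4, 4, 13], [307.6, 140.6]), ([54, 34, 8, 11, 28], [302.8, 149.1]), ([36, 78, 6, 4, 12], [283.2, 189.6])]
label exp [[241.6 132.3]] [[304.7 148.2]
 [303.1 148.3]]
```

The corners and label match a bin standing on the ledges (rim 68 mm above the lower rim, label uphill), so I'm handing in.

```bash
python3 -c "
from bench import job
print(job.close_job())"
```

```text
the job is handed in; nothing more can be done
None
```

The job is handed in at about 42 s: the larger capacitor stands in the lower bin, and the upper bin rests turned half round on the ledges, label end uphill. I checked the upper bin's final position only by pixel measurements in both views, because my picture views were used up.

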